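# Load the test fixture, pin it and hold it shut on the board

## Task

Lay the green circuit board flat in the nest of the open clamshell test fixture, between all the steel stop pins and with its yellow terminal block on the hinge side, and let go of it; then bring the clear lid down onto it. Take the red-headed locating pin from its parking block, push it down through the hole in the lid into the fixture's hole below, and press it fully home so that its flange forces the springy lid completely shut. Your program finishes while still holding the pin pressed down, so that the lid stays shut and the board stays on its test probes; leave the fuse box, the relay and the meter where they are.

Things in the scene. Friction and masses are not known exactly. Their poses are not given: they have to be found in the camera images.
- fixture: Clamshell test fixture fixed to the bench: dark box 170 (x) x 200 (y) x 36 mm. Origin: centre of its underside, z up, +y to the hinge side. On it: two hinge blocks (tops at z 82, y 74 to 100 mm), hinge axis along x at y 85, z 70 mm; black nest plate, centre x 0, y 0; at x 0, y -80 mm an aluminium block (44 x 32 mm, top at z 64 mm) with the pin's hole.
- nest_seat (a point): Centre of the top face of the black nest plate (114 x 92 mm), 47 mm above the bench: the board's underside goes here. Eight steel stop pins stand 10 mm above the plate, tapered from 3.5 mm up, and bound 84 (fixture x) x 64 mm (y) at their feet, 2 mm beyond the board on every side. The plate is sprung: 20 N starts it, 30 N pushes it 4 mm down onto the probes (the lid's rods do that).
- base_hole (a point): Mouth (centre, top rim) of the vertical hole in the fixture's aluminium block: 12 mm diameter with a small chamfer, 28 mm deep, mouth 64 mm above the bench.
- lid (a joint): Lid angle (rad): 0 shut and level, 1.57 upright, 2.1 stop. Starts leaning back. Hinge friction 0.12 N m holds it where left, down to about 1.2; below that it sinks by itself, damped (under 1 rad/s), and rests on the loaded board at about 0.06, the lid some 10 mm high at its hole, as the nest springs hold it off. Shutting it takes about 9 N at the hole; let go, it springs up again.
- lid_hinge (a point): Middle of the lid's hinge axis (along fixture x), 70 mm above the bench; x, y, z axes turn with the lid and match the fixture's when shut.
- lid_hole (a point): Centre of the pin hole (14 mm diameter) at the lid's outer face, 165 mm from the hinge axis; when shut 74 mm above the bench, straight above base_hole. Lid: clear acrylic 8 mm thick, 170 mm wide along the hinge, reaching from 8 to 182 mm from the hinge axis. Four dark rods 10 mm thick stand 20 mm out of its inner face and press on the board near its corners.
- lid_grip (a point): Middle of the black grip bar along the lid's free edge (120 long x 14 x 16 mm thick), 189 mm from the hinge axis.
- board: Green circuit board 80 (x) x 60 (y) x 3 mm, 70 g, lying flat on the bench. Origin: centre of its underside, z up. In its middle (2 mm towards -y) stands a black connector shroud 18 (x) x 44 mm (y), its top 17 mm above the underside: grip it there, across the 18 mm. The yellow terminal block (34 x 7 mm, 11 mm high) is along its +y edge.
- board_terminal (a point): Top of the yellow terminal block, 25.5 mm from the board's centre along its +y.
- pin_block: Fixed dark steel parking block 56 x 56 x 40 mm high, origin at the centre of its underside; the pin stands in its central hole (12.5 mm diameter, 36 mm deep).
- pin: Locating pin, upright, z up, origin at its tip. Steel shank 10 mm diameter, 34 mm long with a tapered tip; then a flange 26 mm diameter, 5 mm thick; then a round red grip 16 mm diameter, 32 mm tall (from 39 to 71 mm above the tip). Parked with its flange on the block: tip 6 mm above the bench. 60 g.
- pin_tip (a point): Lower end of the pin's shank; when pinned fully home it is 40 mm above the bench, 24 mm deep in base_hole.
- pin_flange (a point): Centre of the flange's underside, 34 mm above the tip; it lies on lid_hole when home.
- fuse_box: Black fuse box 64 x 46 x 29 mm with coloured fuses, loose, not to be disturbed; origin under its centre.
- relay: Grey relay cube 28 x 28 x 34 mm, loose, not to be disturbed; origin under its centre.
- meter: Yellow multimeter 150 (x) x 78 x 43 mm lying flat, loose, not to be disturbed; origin under its centre.
Not all that is in view belongs to the job. There is more than one size of the board; the job needs the largest. Of the things shaped like the pin, the steel one is meant.

How it is judged (in metres and radians):
On the way, in this order (a step that is already met when the one before it is completed fails the run):
1. the board lies flat and square in the nest between the stop pins, terminal block to the hinge, let go of, with the lid still open (x of board in the frame of fixture between -0.004 and 0.004 m and y of board in the frame of fixture between -0.004 and 0.004 m and angle between the x axis of board and the x axis of fixture, either way round below 0.1 rad and y of board_terminal in the frame of fixture above 0.015 m and z of board in the frame of fixture below 0.0485 m and angle between board's own z axis and vertical below 0.05 rad and contact force between the fingers and board below 0.05 N and value of joint lid above 0.5 rad), for 0.2 s.
2. the lid is down on the board, the pin not yet in it (x of board in the frame of fixture between -0.004 and 0.004 m and y of board in the frame of fixture between -0.004 and 0.004 m and angle between the x axis of board and the x axis of fixture, either way round below 0.1 rad and y of board_terminal in the frame of fixture above 0.015 m and value of joint lid below 0.1 rad and distance between pin_tip and lid_hole above 0.03 m), for 0.2 s.
At the end, for the whole second after the job is handed in: For the last second: lid shut (under 0.015 rad) against its springs; pin upright (0.08 rad), home through both holes (tip under 43 mm high, within 4 mm of the axis), held by the fingers (over 3 N); board square in the nest (4 mm, 0.1 rad), terminals to the hinge, pressed down 2 mm or more (x of board in the frame of fixture between -0.004 and 0.004 m and y of board in the frame of fixture between -0.004 and 0.004 m and angle between the x axis of board and the x axis of fixture, either way round below 0.1 rad and y of board_terminal in the frame of fixture above 0.015 m and z of board in the frame of fixture between 0.041 and 0.045 m and value of joint lid below 0.015 rad and x of pin_tip in the frame of fixture between -0.004 and 0.004 m and y of pin_tip in the frame of fixture between -0.084 and -0.076 m and z of pin_tip in the frame of fixture below 0.043 m and angle between the z axis of pin and the z axis of fixture, either way round below 0.08 rad and contact force between the fingers and pin above 3 N); the arm keeps its last pose, push and grip.
It fails at once if the fuse box is moved by more than 20 mm (distance of fuse_box from where it was at the start of the episode above 0.02 m).
It fails at once if the relay is moved by more than 20 mm (distance of relay from where it was at the start of the episode above 0.02 m).
It fails at once if the multimeter is moved by more than 20 mm (distance of meter from where it was at the start of the episode above 0.02 m).
It also fails if it takes over 64 s, if anything falls off the work surface, if the arm or the gripper's body presses on something with over 40 N, if the wrist force passes 120 N, or if a joint passes its speed limit or range.

## Robot

A 6-joint arm with a two-finger parallel gripper is mounted at the origin on the work surface. World frame = base frame: x ahead of the robot, y to its left, z up, the work surface at z = 0. Lengths are in m, angles in degrees, forces in N, time in s.
With the tool pointing down it reaches from about 0.3 to 0.75 m from the base axis. Payload 8.5 kg.
Tool frame: the origin (TCP) lies on the mounting face of the last link; the fingertips stand tip_extent ahead of it and the grasp point (between the pads) lies 155 mm ahead of it (tip_extent is the distance from the TCP to the fingertips, in m); z points along the fingers, y is the line along which they close (so a half turn about z gives the same grasp; the last joint's range is limited). The gripper opens to 85 mm and grips with 20 to 120 N. Pads are 22 mm wide; open, the fingers measure 114 mm over their backs; the gripper's body (76 mm by 85 mm) begins 54 mm behind the grasp point. The pads swing forward as they close: fully open they stand 13 mm farther back than shut.
Start: joints at [-78.57, 21.807, 74.336, -0, 83.858, -12.336], TCP at [0.222, -0.503, 0.405] pointing down, gripper open.
Joint ranges: [-178.18, 178.18], [-50.72, 133.34], [12.68, 142.11], [-81.47, 261.47], [9.98, 163.14], [-165.26, 165.26]. Speed limits (degrees/s): [136.94, 136.94, 180, 180, 180, 180].

## Interface

Orientations are given as a 3x3 rotation matrix whose columns are the frame's x, y, z axes.
In Python, from rig import observe, get_image, camera_params, close_job, tip_extent gives the robot as it stands.
- The arm moves only by the shell command python3 -m creep 'ROWS' [FORCE]. ROWS is JSON, a list of rows, each an object with "jaw": the gripper's target within -1 to 1 (shut at 1, half-way at 0, fully open at -1); "travel": the shift along the world's x, y, z in mm, a list of three; "roll": the turn about the world's z in rad. A call has 1 to 12 rows; each row is the pose to reach, as a shift and turn from the pose commanded when the call began; what a row does not reach only later rows make up. A row lasts 1/10 s, in which the tool goes at most 50 mm and 8.59 degrees, less where a joint would pass 70% of its speed; a pose out of reach is approached as far as the arm can. A call with a gripper value outside its range is refused whole. The fingers move at their own pace and stop on an object; FORCE is the grip in N (left out, the last holds). Time passes only in rows, so rows that repeat a pose let the fingers close. It gives the time, the measured TCP pose, the force, the opening and the grip force at its end, in the units of the state.
- observe(): the state, without advancing time (a new reading comes with each control period).
- get_image(name): name is "scene" or "top" or "wrist"; returns (picture, depth): 480x640x3 uint8, red, green, blue; 480x640 float32, m along the optical axis (not along the pixel's ray), 0 where there is no reading.
- camera_params(name): a dict with "mtx" (3x3 intrinsics, pixels), "extrinsics" (4x4, takes a point from camera to world coordinates). Camera axes: x right, y down, z forward; pixel columns grow to the right and rows downward; lengths in m; the calibration is good to about 2 mm. A picture is of the moment at which its call begins: read the wrist's pose just before it. camera_params takes no time and is no camera call; for the wrist camera it gives the pose at the moment of the call.
- close_job(): hands the job in; it is judged then, once.
The state is a dict: "time_s": time; "q": joint angles; "qvel": joint speeds; "joint_efforts": joint torques, N m; "position": TCP position; "tool_rot": TCP orientation; "ft_force": force on the tool from outside, world axes, zero at the start; "wrist_torque": the same for the moment, N m; "grip_width": finger opening in m; "gripper_force": force on a finger pad.
Only numpy, scipy, OpenCV 4.12 (cv2) and the standard library are available. Lean on these libraries where they do the work, as an engineer would, in place of code of your own. Each camera call takes 0.05 s, during which the arm holds its last target. There are 200 camera calls.

## Working session

There is one attempt and no reset: what is moved stays moved. The work goes in short steps, Python scripts to look and compute and a shell command to move; the robot and the scene stay as the last step left them, time stands still between calls to the robot, and variables do not carry over. Pictures are saved under pics/ and viewed, at most 10 in all, crops included, and the job is handed in when it is done.

```bash
mkdir -p pics; ls
cat > h.py <<'E'
from rig import observe,get_image,camera_params,close_job,tip_extent
import numpy as np,cv2
def snap(n,f):
    P=camera_params(n); im,d=get_image(n); cv2.imwrite(f'pics/{f}.png',im[:,:,::-1]); np.savez(f'pics/{f}.npz',im=im,d=d,K=P['mtx'],E=P['extrinsics']); return load(f)
def load(f): return np.load(f'pics/{f}.npz')
def W(z,u,v,zw=None):
    K=np.array(z['K']);E=np.array(z['E']);r=np.linalg.inv(K)@[u,v,1]
    if zw is None:
        p=r*z['d'][int(round(v)),int(round(u))]
    else:
        R=E[:3,:3]@r; p=r*(zw-E[2,3])/R[2]
    return (E[:3,:3]@p+E[:3,3]).round(4)
def px(z,p):
    E=np.linalg.inv(z['E']);q=z['K']@(E[:3,:3]@np.array(p)+E[:3,3]);return (q[:2]/q[2]).round(1)
def crop(z,u0,v0,u1,v1,s,f):
    cv2.imwrite(f'pics/{f}.png',cv2.resize(z['im'][v0:v1,u0:u1,::-1],None,fx=s,fy=s,interpolation=cv2.INTER_CUBIC))
E
python3 -c "
from h import *
snap('top','t0');snap('scene','s0');print(tip_extent,observe())
for n in('top','scene'):print(camera_params(n))"
```

```text
pics
0.1734 {'time_s': 0.1, 'q': array([-7.85691028e+01,  2.18384799e+01,  7.43783594e+01,  5.33052803e-04,
        8.38580376e+01, -1.23366050e+01]), 'qvel': array([-0.10260527, -0.0805038 , -0.11997287, -0.02788738,  0.05180092,
        0.06396441]), 'joint_efforts': array([ 5.92518874e-03, -4.49218011e+01, -2.31656009e+01,  9.82823337e-06,
        3.64808104e-03, -9.07975135e-06]), 'position': array([ 0.22164936, -0.50332557,  0.40417279]), 'tool_rot': array([[ 9.15188849e-01,  4.03025197e-01, -2.49932222e-04],
       [ 4.03025171e-01, -9.15187995e-01,  1.28275907e-03],
       [ 2.88249255e-04, -1.27469577e-03, -9.99999146e-01]]), 'ft_force': array([0.67103901, 0.51967891, 0.15120203]), 'wrist_torque': array([-0.00957822, -0.02268132, -0.06891497]), 'gripper_force': 0.0, 'grip_width': 0.08529814688551594}
{'mtx': array([[452.33251465,   0.        , 318.30377349],
       [  0.        , 452.33251465, 243.91104658],
       [  0.        ,   0.        ,   1.        ]]), 'extrinsics': array([[ 1.86633908e-02, -9.94738863e-01,  1.00728704e-01,
         4.00207327e-01],
       [-9.99823929e-01, -1.83722486e-02,  3.81733292e-03,
         1.09570588e-03],
       [-1.94663662e-03, -1.00782213e-01, -9.94906607e-01,
         1.22554973e+00],
       [ 0.00000000e+00,  0.00000000e+00,  0.00000000e+00,
         1.00000000e+00]])}
{'mtx': array([[515.44327521,   0.        , 317.33382815],
       [  0.        , 515.44327521, 231.27197731],
       [  0.        ,   0.        ,   1.        ]]), 'extrinsics': array([[ 0.67334169,  0.52759211, -0.51793583,  1.03471497],
       [ 0.73928613, -0.47271728,  0.4795773 , -0.51970796],
       [ 0.00818398, -0.70582217, -0.70834179,  0.81664334],
       [ 0.        ,  0.        ,  0.        ,  1.        ]])}
```

View pics/t0.png

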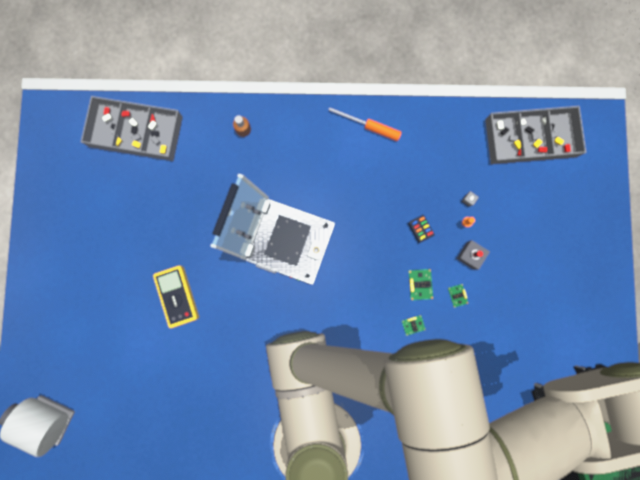

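View pics/s0.png

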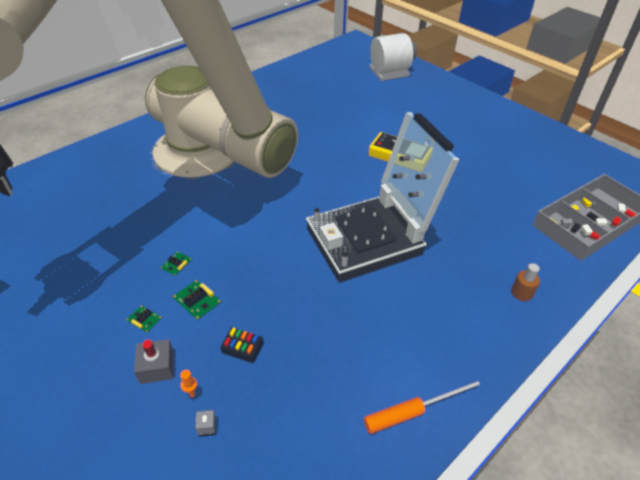

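Board candidates in the top view: the large board (421,285), and the smaller ones (458,295) and (414,325). Pin candidates: the red-headed steel pin in the dark block (475,254), the orange one (468,222) and the brown bottle-like one (240,125). I choose the large board and the pin in the block. The fixture is at (285,240) with its hinge to the left, and the lid is open.

```bash
python3 -c "
from h import *
z=load('t0')
for n,u,v,h in(('board',421,285,.0),('b2',458,295,0),('b3',414,325,0),('pin',475,254,.07),('nest',288,240,.047),('hole',318,250,.064),('meter',175,296,.04),('fuse',421,229,.03),('relay',470,198,.03),('edge1',334,221,.036),('edge2',309,283,.036)): print(n,W(z,u,v,h),W(z,u,v))
crop(z,385,180,505,345,5,'c0')
c=cv2.imread('pics/c0.png');cv2.imwrite('pics/c0.png',cv2.resize(c,(436,600)))
E=np.array(camera_params('wrist')['extrinsics']);o=observe();R=o['tool_rot'];print(camera_params('wrist')['mtx'][0],R.T@(E[:3,3]-o['position']),R.T@E[:3,:3])
"
```

```text
board [ 0.418  -0.2732  0.    ] [ 0.4177 -0.2686  0.0206]
b2 [ 0.3931 -0.3726  0.    ] [ 0.3932 -0.3685  0.0136]
b3 [ 0.3111 -0.2541  0.    ] [ 0.3118 -0.2521  0.0097]
pin [ 0.4987 -0.3961  0.07  ] [ 0.4994 -0.399   0.0614]
nest [0.5284 0.0852 0.047 ] [0.5285 0.0854 0.0454]
hole [0.502 0.006 0.064] [0.5043 0.0061 0.0385]
meter [0.3769 0.3764 0.04  ] [0.377  0.3755 0.0429]
fuse [ 0.5662 -0.2671  0.03  ] [ 0.5676 -0.2693  0.0202]
relay [ 0.6525 -0.3989  0.03  ] [ 0.652  -0.398   0.0326]
edge1 [ 0.5826 -0.0349  0.036 ] [ 0.5877 -0.0359  0.0024]
edge2 [0.4173 0.0281 0.036 ] [0.4178 0.0289 0.0012]
[398.16134399   0.         318.78826706] [0.06594393 0.00061176 0.03118996] [[-8.54766426e-06 -9.65782906e-01 -2.59351842e-01]
 [ 9.99999951e-01 -8.90133593e-05  2.98513079e-04]
 [-3.11384608e-04 -2.59351827e-01  9.65782860e-01]]
```

View pics/c0.png

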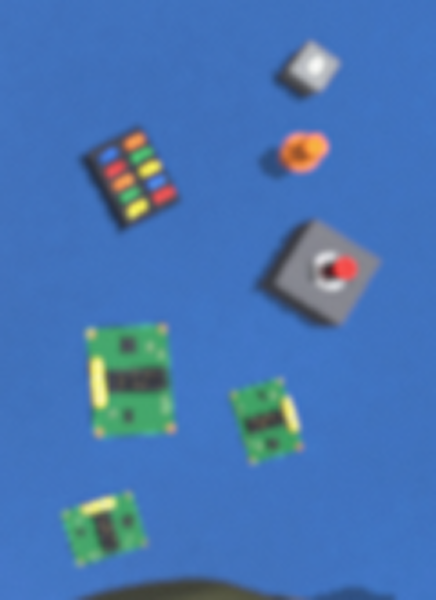

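The close crop confirms it: the largest board is the one at (421,285), with its terminal block to the left (+y). The steel pin with the red head stands in the dark block. I'm moving the wrist camera over the board.

```bash
python3 -m creep '[{"jaw":-1,"travel":[50,58,-15],"roll":0.14},{"jaw":-1,"travel":[98,115,-30],"roll":0.29},{"jaw":-1,"travel":[147,173,-45],"roll":0.43},{"jaw":-1,"travel":[196,231,-60],"roll":0.58},{"jaw":-1,"travel":[196,231,-60],"roll":0.72},{"jaw":-1,"travel":[196,231,-60],"roll":0.87},{"jaw":-1,"travel":[196,231,-60],"roll":1.01},{"jaw":-1,"travel":[196,231,-60],"roll":1.156},{"jaw":-1,"travel":[196,231,-60],"roll":1.156},{"jaw":-1,"travel":[196,231,-60],"roll":1.156}]' 40; python3 -c "
from h import *
z=snap('wrist','w1');o=observe();print(o['position'],o['tool_rot'],np.abs(o['qvel']).max())
crop(z,0,0,640,480,1.25,'w1v')"
```

```text
time_s: 1.1
position: [0.4176, -0.2725, 0.3446]
tool_rot: [[0.004, 1.0, -0.0], [1.0, -0.004, 0.0], [0.0, -0.0, -1.0]]
ft_force: [0.6, -0.3, 0.2]
grip_width: 0.0853
gripper_force: 0.0
[ 0.41747059 -0.27260726  0.34464934] [[ 4.08595558e-03  9.99991642e-01 -1.44099027e-04]
 [ 9.99991640e-01 -4.08593264e-03  1.59144002e-04]
 [ 1.58553893e-04 -1.44748077e-04 -9.99999977e-01]] 0.592511294203963
```

View pics/w1v.png

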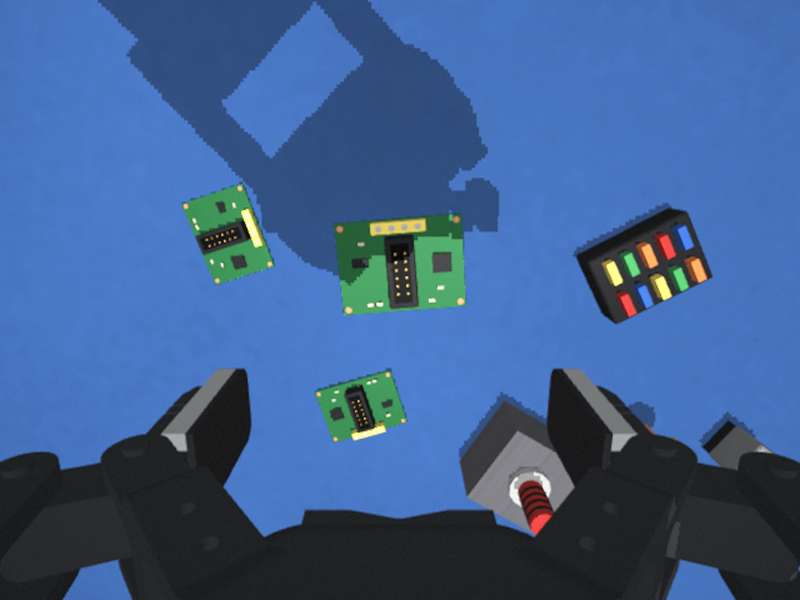

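The wrist view (enlarged 1.25×) shows the big board with corners about (336,216), (465,213), (466,306) and (345,315), its yellow terminals on top (+y) and the shroud at (401,273).

```bash
cat >> h.py <<'E'
def rect(z,mask,h,near):
    n,l,s,c=cv2.connectedComponentsWithStats(mask.astype(np.uint8));i=1+np.argmin(np.hypot(*(c[1:]-near).T)+1e4*(s[1:,4]<150))
    ct=max(cv2.findContours((l==i).astype(np.uint8),0,1)[0],key=len)[:,0]
    P=np.array([W(z,u,v,h)[:2] for u,v in ct]);return cv2.minAreaRect((P*1000).astype(np.float32))
E
python3 -c "
from h import *
z=load('w1');hsv=cv2.cvtColor(z['im'],cv2.COLOR_RGB2HSV);H,S,V=cv2.split(hsv)
m=(H>40)&(H<92)&(S>90)
m=cv2.morphologyEx(m.astype(np.uint8),cv2.MORPH_CLOSE,np.ones((5,5)))
print('green',rect(z,m,.003,(321,215)))
print('yel',rect(z,(H>20)&(H<35)&(S>100)&(V>80),.011,(318,182)))
print('shroud top corners',[W(z,u/1.25,v/1.25,.017) for u,v in((389,237),(413,237),(416,306),(390,308))])
for c in((336,216),(465,213),(466,306),(345,315)):print(W(z,c[0]/1.25,c[1]/1.25,.003))
d=z['d'];print([W(z,u,v) for u,v in((313,215),(325,215),(300,215),(348,235))])
"
```

```text
green ((419.6306457519531, -271.9541931152344), (79.83964538574219, 59.85472869873047), 4.411243438720703)
yel ((417.6274108886719, -246.32577514648438), (34.06033706665039, 8.059494972229004), 4.7115278244018555)
shroud top corners [array([ 0.4126, -0.2519,  0.017 ]), array([ 0.427 , -0.2519,  0.017 ]), array([ 0.429, -0.295,  0.017]), array([ 0.4128, -0.2962,  0.017 ])]
[ 0.3796 -0.2407  0.003 ]
[ 0.4595 -0.2392  0.003 ]
[ 0.462  -0.2993  0.003 ]
[ 0.3831 -0.305   0.003 ]
[array([ 0.4138, -0.2715,  0.0157]), array([ 0.4229, -0.2711,  0.0179]), array([ 0.4032, -0.2745,  0.002 ]), array([ 0.4417, -0.291 ,  0.0027])]
```

```bash
python3 -m creep '[{"jaw":-1,"travel":[2,-1.5,-45],"roll":0.081},{"jaw":-1,"travel":[2,-1.5,-90],"roll":0.081},{"jaw":-0.4,"travel":[2,-1.5,-130],"roll":0.081},{"jaw":0,"travel":[2,-1.5,-155],"roll":0.081},{"jaw":0,"travel":[2,-1.5,-166],"roll":0.081},{"jaw":0.3,"travel":[2,-1.5,-166],"roll":0.081},{"jaw":1,"travel":[2,-1.5,-166],"roll":0.081},{"jaw":1,"travel":[2,-1.5,-166],"roll":0.081},{"jaw":1,"travel":[2,-1.5,-166],"roll":0.081},{"jaw":1,"travel":[2,-1.5,-166],"roll":0.081},{"jaw":1,"travel":[2,-1.5,-166],"roll":0.081}]' 40
```

```text
time_s: 2.25
position: [0.4198, -0.274, 0.1798]
tool_rot: [[-0.081, 0.997, 0.001], [0.997, 0.081, -0.002], [-0.002, 0.001, -1.0]]
ft_force: [-0.5, 0.8, 7.3]
grip_width: 0.0166
gripper_force: 41.7
```

```bash
python3 -m creep '[{"jaw":1,"travel":[0,0,20],"roll":0},{"jaw":1,"travel":[5,10,60],"roll":0},{"jaw":1,"travel":[10,30,105],"roll":-0.08},{"jaw":1,"travel":[20,60,145],"roll":-0.17},{"jaw":1,"travel":[30,95,175],"roll":-0.26},{"jaw":1,"travel":[40,130,205],"roll":-0.35},{"jaw":1,"travel":[50,165,235],"roll":-0.445},{"jaw":1,"travel":[60,205,260],"roll":-0.445},{"jaw":1,"travel":[70,245,271],"roll":-0.445},{"jaw":1,"travel":[79,283,271],"roll":-0.445},{"jaw":1,"travel":[79,283,271],"roll":-0.445},{"jaw":1,"travel":[79,283,271],"roll":-0.445}]'; python3 -c "
from h import *
z=snap('wrist','w2');o=observe();print(o['position'],o['tool_rot'])
crop(z,0,0,640,480,1.25,'w2v')"
```

```text
time_s: 3.45
position: [0.4984, 0.0098, 0.4498]
tool_rot: [[0.354, 0.935, -0.0], [0.935, -0.354, -0.0], [-0.0, -0.0, -1.0]]
ft_force: [-0.1, -0.1, -1.4]
grip_width: 0.0166
gripper_force: 40.7
[0.49842072 0.00894642 0.44968646] [[ 3.55831868e-01  9.34549932e-01 -3.24917606e-04]
 [ 9.34549928e-01 -3.55831949e-01 -2.35437610e-04]
 [-3.35644267e-04 -2.19875521e-04 -9.99999919e-01]]
```

View pics/w2v.png

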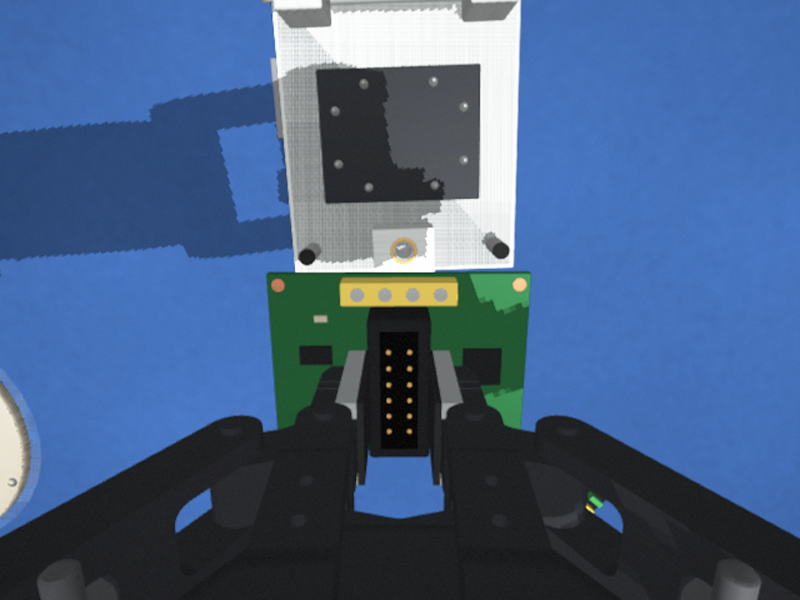

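The view (1.25×) shows the nest plate with corners (317,70), (480,65), (478,198), (326,203), eight stop-pin tops around it, and the hole mouth at (403,250). The board is held square in the gripper with its terminals (342–458, 292) towards the hinge.

```bash
python3 -c "
from h import *
z=load('w2');s=1.25
V=z['im'].max(2).astype(int)
m=cv2.morphologyEx(((V<100)).astype(np.uint8),cv2.MORPH_CLOSE,np.ones((7,7)));m[170:]=0
print('nest rect',rect(z,m,.047,(320,108)))
A=np.array([W(z,u/s,v/s,.047)[:2] for u,v in((317,70),(480,65),(478,198),(326,203))]);r=cv2.minAreaRect((A*1000).astype(np.float32));print('nest corners',r,A.mean(0))
T=np.array([W(z,u/s,v/s,.057)[:2] for u,v in((364,84),(433,82),(464,107),(464,160),(435,185),(369,187),(338,164),(335,111))]);print('pins',T.mean(0),[np.degrees(np.arctan2(*(T[b]-T[a])[::-1])) for a,b in((0,1),(5,4),(7,2),(6,3))])
print('hole',W(z,403/s,249/s,.064))
# depth of plate/board
print(W(z,420/s,100/s),W(z,440/s,130/s),'board',[W(z,u/s,v/s) for u,v in((300,300),(500,320),(290,330))])
zt=W(z,500/s,320/s)[2]
c=[W(z,u/s,v/s,.2735) for u,v in((268,273),(531,272))];print(c)
hsv=cv2.cvtColor(z['im'],cv2.COLOR_RGB2HSV);H,S,V=cv2.split(hsv)
print('yel',rect(z,(H>20)&(H<35)&(S>100)&(V>80)&(np.arange(480)[:,None]>215),.281,(320,233)))
"
```

```text
nest rect ((528.5757446289062, 85.67330932617188), (91.25543212890625, 113.42131042480469), 70.75141143798828)
nest corners ((529.4498901367188, 85.2452392578125), (90.50811767578125, 112.39476776123047), 71.04456329345703) [0.529325 0.085225]
pins [0.5292125 0.085075 ] [np.float64(-19.133643205905464), np.float64(-19.168974617365322), np.float64(-19.11236645877362), np.float64(-18.987624087870156)]
hole [0.5034 0.0113 0.064 ]
[0.5509 0.103  0.0458] [0.5574 0.0792 0.0454] board [array([0.4797, 0.0428, 0.2732]), array([0.5347, 0.0147, 0.272 ]), array([0.4728, 0.035 , 0.2727])]
[array([0.4743, 0.0539, 0.2735]), array([0.5478, 0.0264, 0.2735])]
yel ((509.35162353515625, 36.47698211669922), (8.614867210388184, 33.8178825378418), 69.22779846191406)
```

```bash
python3 -c "
from h import *
z=load('t0');c=np.array([.5289,.0853]);a=np.radians(-19.15);R=np.array([[np.cos(a),-np.sin(a)],[np.sin(a),np.cos(a)]])
for u,v in((226,208),(228,207),(233,190),(220,228),(240,225),(262,209)):
  p=W(z,u,v);print(p, R.T@(p[:2]-c))
"
```

```text
[0.571  0.2044 0.2674] [0.00070046 0.12631995]
[0.5733 0.2002 0.2675] [0.00425097 0.12310686]
[0.6121 0.1922 0.2607] [0.04352823 0.1282776 ]
[0.528  0.2163 0.264 ] [-0.04382375  0.12345561]
[0.5482 0.1901 0.1718] [-0.01614685  0.1053319 ]
[0.6017 0.1503 0.0903] [0.04744871 0.08528458]
```

```bash
python3 -m creep '[{"jaw":1,"travel":[14,36,-20],"roll":0.014},{"jaw":1,"travel":[29,74,-45],"roll":0.028},{"jaw":1,"travel":[29,74,-90],"roll":0.028},{"jaw":1,"travel":[29,74,-130],"roll":0.028},{"jaw":1,"travel":[29,74,-165],"roll":0.028},{"jaw":1,"travel":[29,74,-190],"roll":0.028},{"jaw":1,"travel":[29,74,-203],"roll":0.028},{"jaw":1,"travel":[29,74,-203],"roll":0.028},{"jaw":1,"travel":[29,74,-203],"roll":0.028}]'; python3 -c "
from h import *
z=snap('wrist','w3');o=observe();print(o['position'],o['tool_rot'])
crop(z,120,120,520,400,2,'w3v')"
```

```text
time_s: 4.4
position: [0.5279, 0.0822, 0.2472]
tool_rot: [[0.331, 0.944, 0.0], [0.944, -0.331, -0.0], [0.0, 0.0, -1.0]]
ft_force: [-0.0, 0.5, 1.1]
grip_width: 0.0165
gripper_force: 40.7
[0.52796112 0.08240657 0.24763278] [[ 3.30819706e-01  9.43692807e-01  1.48589779e-03]
 [ 9.43693899e-01 -3.30819907e-01 -1.15642351e-04]
 [ 3.82433713e-04  1.44048945e-03 -9.99998889e-01]]
```

View pics/w3v.png

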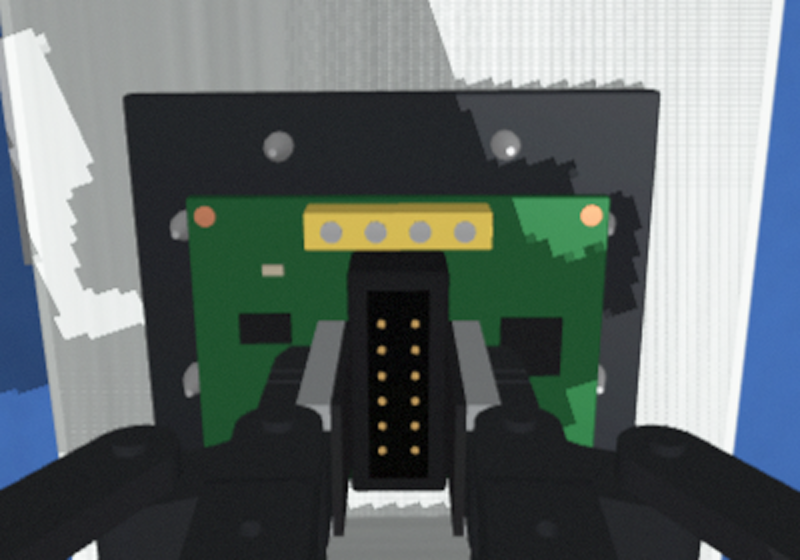

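The close view shows the board's hinge edge from (188,197) to (610,196), the nest edge from (125,95) to (659,92), and the two hinge-side pins at (279,146) and (506,145).

```bash
python3 -c "
from h import *
z=load('w3');o=np.array([.5280,.0823]);f=lambda x,y,h:W(z,120+x/2,120+y/2,h)[:2]
print('board depth',[W(z,120+x/2,120+y/2) for x,y in((220,250),(560,265),(240,290))],'nest',[W(z,120+x/2,120+y/2) for x,y in((200,120),(600,120))])
def fr(a,b,depthy):
  d=b-a;an=np.arctan2(d[1],d[0]);n=np.array([np.sin(an),-np.cos(an)]);return np.degrees(an),np.linalg.norm(d)*1e3,(a+b)/2+n*depthy
for hb in(.0685,.0705):print('board',fr(f(188,198,hb),f(610,197,hb),.030))
print('nest',fr(f(125,95,.047),f(659,92,.047),.046))
print('pins',fr(f(281,147,.056),f(506,145,.056),.034))
print('term',fr(f(305,206+8,.0815),f(491,206+8,.0815),.029))
"
```

```text
board depth [array([0.5041, 0.1142, 0.0703]), array([0.5645, 0.0894, 0.0693]), array([0.5048, 0.1056, 0.0708])] nest [array([0.5038, 0.1374, 0.047 ]), array([0.584 , 0.1091, 0.0461])]
board (np.float64(-19.181947476839998), np.float64(80.04405037227939), array([0.52974293, 0.0838156 ]))
board (np.float64(-19.2147471496794), np.float64(79.00101265173757), array([0.52982671, 0.08427125]))
nest (np.float64(-18.983989656037295), np.float64(112.20276288933351), array([0.52908602, 0.08565196]))
pins (np.float64(-18.832829784756584), np.float64(45.53789630626345), array([0.53017453, 0.08777021]))
term (np.float64(-19.498970976955814), np.float64(32.35567956325439), array([0.52967009, 0.08486322]))
```

```bash
python3 -m creep '[{"jaw":1,"travel":[-0.4,1.8,0],"roll":0},{"jaw":1,"travel":[-0.4,1.8,-6],"roll":0},{"jaw":1,"travel":[-0.4,1.8,-11],"roll":0},{"jaw":1,"travel":[-0.4,1.8,-14],"roll":0},{"jaw":1,"travel":[-0.4,1.8,-17],"roll":0},{"jaw":1,"travel":[-0.4,1.8,-19.5],"roll":0},{"jaw":1,"travel":[-0.4,1.8,-20],"roll":0},{"jaw":1,"travel":[-0.4,1.8,-20],"roll":0}]'; python3 -c "
from h import *
z=snap('wrist','w4')
f=lambda x,y,h=None:W(z,120+x/2,120+y/2,h)
print([f(x,y) for x,y in((220,250),(560,265),(240,290))])
crop(z,120,120,520,400,2,'w4v')"
```

```text
time_s: 5.25
position: [0.5272, 0.085, 0.2268]
tool_rot: [[0.33, 0.944, 0.0], [0.944, -0.33, 0.0], [0.0, 0.0, -1.0]]
ft_force: [-0.3, -0.0, 1.6]
grip_width: 0.0169
gripper_force: 41.0
[array([0.5033, 0.1169, 0.0499]), array([0.5639, 0.0919, 0.048 ]), array([0.5034, 0.1079, 0.0487])]
```

View pics/w4v.png

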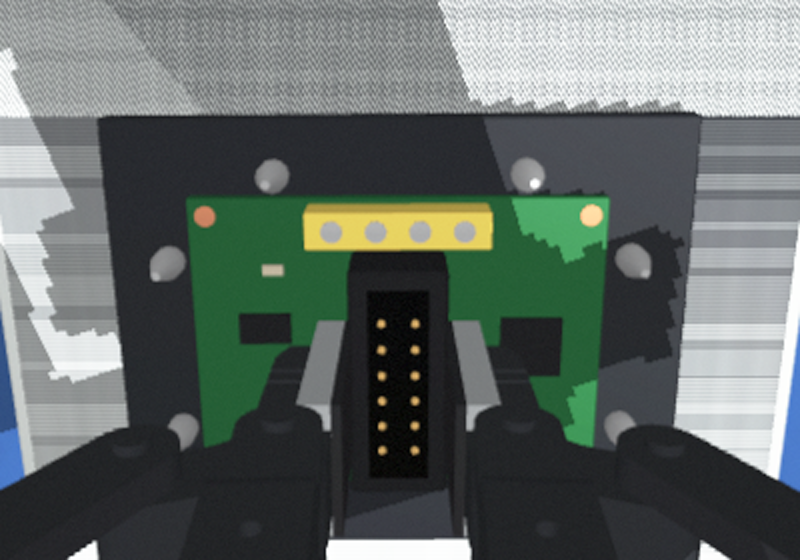

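The board sits between all the pins at plate height, with the terminals at the hinge. I'll settle it, release and back off.

```bash
python3 -m creep '[{"jaw":1,"travel":[0,0,-0.8],"roll":0},{"jaw":1,"travel":[0,0,-0.8],"roll":0},{"jaw":0.4,"travel":[0,0,-0.8],"roll":0},{"jaw":0.4,"travel":[0,0,-0.8],"roll":0},{"jaw":0.4,"travel":[0,0,3],"roll":0},{"jaw":0.4,"travel":[0,0,20],"roll":0},{"jaw":0.4,"travel":[-5,-15,50],"roll":0},{"jaw":0.4,"travel":[-10,-30,90],"roll":0},{"jaw":0.4,"travel":[-10,-30,90],"roll":0}]'; python3 -c "
from h import *
z=snap('wrist','w5');o=observe();print(o['position'])
crop(z,120,60,520,360,2,'w5v')
hsv=cv2.cvtColor(z['im'],cv2.COLOR_RGB2HSV);H,S,V=cv2.split(hsv)
m=cv2.morphologyEx(((H>40)&(H<92)&(S>90)).astype(np.uint8),cv2.MORPH_CLOSE,np.ones((5,5)))
print(rect(z,m,.05,(320,250)))"
```

```text
time_s: 6.2
position: [0.5176, 0.0538, 0.3213]
tool_rot: [[0.331, 0.944, 0.009], [0.944, -0.331, -0.001], [0.002, 0.009, -1.0]]
ft_force: [0.5, 0.9, -0.6]
grip_width: 0.0255
gripper_force: 0.0
[0.51730714 0.05440716 0.31890281]
((528.7785034179688, 87.45362854003906), (59.616477966308594, 80.12590789794922), 70.67682647705078)
```

View pics/w5v.png

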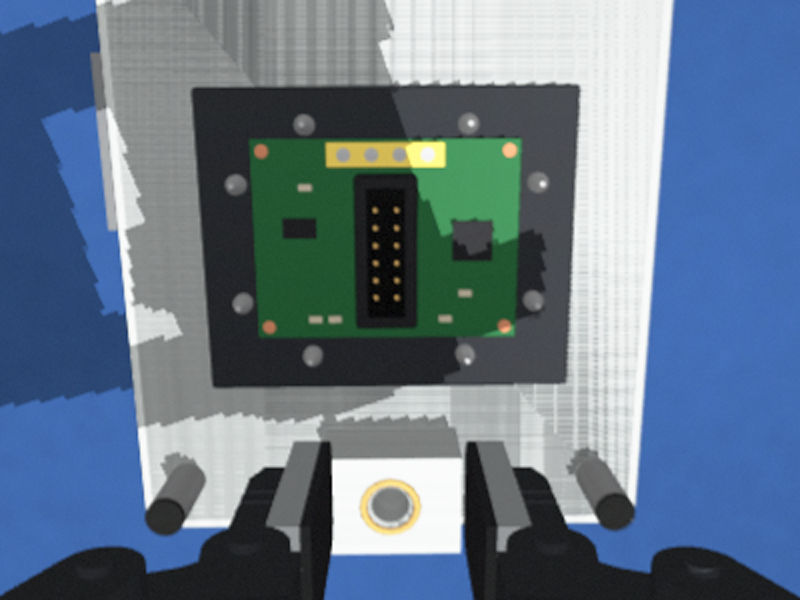

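The board lies square among all eight pins, terminals (386,155) at the hinge side; hole mouth at (389,505). Next: up, over, and behind the lid.

```bash
python3 -m creep '[{"jaw":1,"travel":[0,0,50],"roll":0},{"jaw":1,"travel":[0,0,100],"roll":0},{"jaw":1,"travel":[0,0,150],"roll":0},{"jaw":1,"travel":[0,0,165],"roll":0},{"jaw":1,"travel":[16,46,165],"roll":0},{"jaw":1,"travel":[32,92,165],"roll":0},{"jaw":1,"travel":[48,138,165],"roll":0},{"jaw":1,"travel":[66,187,165],"roll":0},{"jaw":1,"travel":[66,187,165],"roll":0},{"jaw":1,"travel":[66,187,120],"roll":0},{"jaw":1,"travel":[66,187,71],"roll":0},{"jaw":1,"travel":[66,187,71],"roll":0}]'; python3 -c "
from h import *
z=load('w5');print('hole',W(z,120+389/2,60+505/2,.064))"
```

```text
time_s: 7.45
position: [0.5827, 0.2418, 0.3801]
tool_rot: [[0.33, 0.944, -0.015], [0.944, -0.33, -0.003], [-0.008, -0.013, -1.0]]
ft_force: [0.2, -0.1, 0.3]
grip_width: 0.0
gripper_force: 0.0
hole [0.5031 0.0114 0.064 ]
```

```bash
python3 -m creep '[{"jaw":1,"travel":[-7,-19,0],"roll":0},{"jaw":1,"travel":[-13,-38,0],"roll":0},{"jaw":1,"travel":[-18,-52,0],"roll":0},{"jaw":1,"travel":[-23,-66,0],"roll":0},{"jaw":1,"travel":[-28,-80,0],"roll":0},{"jaw":1,"travel":[-33,-95,0],"roll":0},{"jaw":1,"travel":[-38,-110,0],"roll":0},{"jaw":1,"travel":[-44,-127,0],"roll":0},{"jaw":1,"travel":[-50,-144,0],"roll":0},{"jaw":1,"travel":[-56,-161,0],"roll":0},{"jaw":1,"travel":[-56,-161,0],"roll":0}]'; python3 -c "
from h import *
z=snap('scene','s1')"
```

```text
time_s: 8.55
position: [0.5267, 0.0791, 0.3878]
tool_rot: [[0.332, 0.943, -0.001], [0.943, -0.332, -0.001], [-0.001, -0.0, -1.0]]
ft_force: [0.1, -0.7, -0.2]
grip_width: 0.0002
gripper_force: 0.0
```

View pics/s1.png

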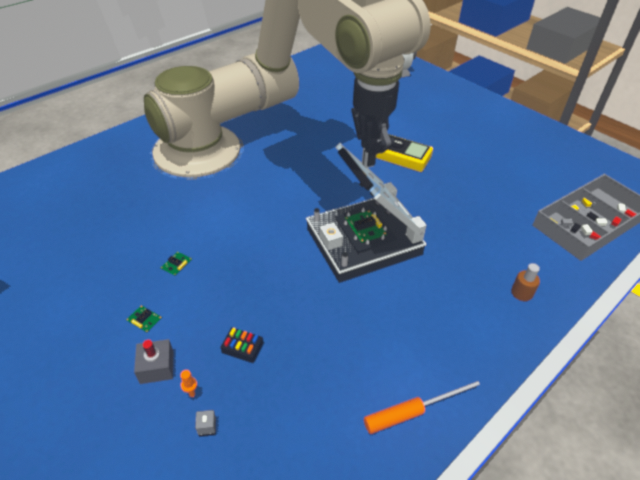

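The lid has passed its balance point and is sinking (edge at about (345,150)); the board is still in the nest. Next, to the pin.

```bash
python3 -m creep '[{"jaw":1,"travel":[0,0,12],"roll":0},{"jaw":1,"travel":[-3,-45,12],"roll":0},{"jaw":0.5,"travel":[-6,-93,12],"roll":0},{"jaw":0,"travel":[-9,-141,12],"roll":0},{"jaw":0,"travel":[-12,-189,12],"roll":0},{"jaw":0,"travel":[-15,-237,12],"roll":0},{"jaw":0,"travel":[-18,-285,12],"roll":0},{"jaw":0,"travel":[-21,-333,12],"roll":0},{"jaw":0,"travel":[-24,-381,12],"roll":0},{"jaw":0,"travel":[-27,-429,12],"roll":0},{"jaw":0,"travel":[-28,-478,12],"roll":0},{"jaw":0,"travel":[-28,-478,12],"roll":0}]'; python3 -m creep '[{"jaw":0,"travel":[0,0,0],"roll":0},{"jaw":0,"travel":[0,0,0],"roll":0}]';cat >> h.py <<'E'
def red(z):
    H,S,V=cv2.split(cv2.cvtColor(z['im'],cv2.COLOR_RGB2HSV));m=((H<5)|(H>172))&(S>140)&(V>70);ys,xs=np.where(m&(z['d']>0))
    p=np.array([W(z,u,v) for u,v in zip(xs,ys)]);return p,xs,ys
E
python3 -c "
from h import *
z=snap('wrist','w6');o=observe();print(o['position'],o['tool_rot'][:,1])
p,xs,ys=red(z);k=np.hypot(p[:,0]-.5,p[:,1]+.397)<.05;p=p[k];print(k.sum(),np.percentile(p[:,2],[1,50,90,99]))
t=p[p[:,2]>np.percentile(p[:,2],97)-.006];print(len(t),t.min(0),t.max(0),cv2.minEnclosingCircle((t[:,:2]*1e3).astype(np.float32)))
z2=load('t0');
t=snap('top','t1');c=[W(t,u,v) for u,v in((290,240),(300,245),(265,232))];print(c)
"
```

```text
time_s: 9.8
position: [0.4986, -0.402, 0.3982]
tool_rot: [[0.334, 0.943, -0.001], [0.943, -0.334, -0.001], [-0.001, -0.001, -1.0]]
ft_force: [-0.3, 0.5, 0.0]
grip_width: 0.0427
gripper_force: 0.0
time_s: 10.0
position: [0.4997, -0.396, 0.3998]
tool_rot: [[0.329, 0.944, -0.0], [0.944, -0.329, 0.0], [0.0, -0.0, -1.0]]
ft_force: [-0.1, -0.3, -0.1]
grip_width: 0.0425
gripper_force: 0.0
[ 0.49974852 -0.39574895  0.40001175] [ 9.44585191e-01 -3.28266373e-01  7.12788854e-05]
338 [0.040111 0.0763   0.0773   0.078   ]
325 [ 0.4923 -0.4139  0.0721] [ 0.5073 -0.3984  0.0785] ((499.52227783203125, -406.1710510253906), 7.8455610275268555)
[array([0.5246, 0.0776, 0.0822]), array([0.5124, 0.0519, 0.0817]), array([0.5445, 0.1424, 0.0777])]
```

The lid is down (about 80 mm high over the nest, as expected at 0.06 rad), and the pin is at (0.4995, −0.4062). Grasping it now.

```bash
python3 -m creep '[{"jaw":0,"travel":[0,-10.3,-45],"roll":0},{"jaw":0,"travel":[0,-10.3,-90],"roll":0},{"jaw":0,"travel":[0,-10.3,-130],"roll":0},{"jaw":0,"travel":[0,-10.3,-160],"roll":0},{"jaw":0,"travel":[0,-10.3,-173],"roll":0},{"jaw":0,"travel":[0,-10.3,-173],"roll":0},{"jaw":1,"travel":[0,-10.3,-173],"roll":0},{"jaw":1,"travel":[0,-10.3,-173],"roll":0},{"jaw":1,"travel":[0,-10.3,-173],"roll":0},{"jaw":1,"travel":[0,-10.3,-173],"roll":0},{"jaw":1,"travel":[0,-10.3,-173],"roll":0}]' 100
```

```text
time_s: 11.2
position: [0.4995, -0.4074, 0.2291]
tool_rot: [[0.33, 0.944, 0.002], [0.944, -0.33, -0.003], [-0.002, 0.003, -1.0]]
ft_force: [-1.2, 1.7, 5.6]
grip_width: 0.0131
gripper_force: 97.7
```

```bash
python3 -m creep '[{"jaw":1,"travel":[0,0,15],"roll":0},{"jaw":1,"travel":[0,0,45],"roll":0},{"jaw":1,"travel":[0,0,90],"roll":0},{"jaw":1,"travel":[-1,35,115],"roll":0},{"jaw":1,"travel":[-2,80,125],"roll":0},{"jaw":1,"travel":[-3,128,125],"roll":0},{"jaw":1,"travel":[-4,176,125],"roll":0},{"jaw":1,"travel":[-5,224,125],"roll":0},{"jaw":1,"travel":[-6,272,125],"roll":0},{"jaw":1,"travel":[-8,320,125],"roll":0},{"jaw":1,"travel":[-9.6,360,125],"roll":0},{"jaw":1,"travel":[-9.6,379.7,125],"roll":0}]' ; python3 -m creep '[{"jaw":1,"travel":[0,0,0],"roll":0},{"jaw":1,"travel":[0,0,0],"roll":0},{"jaw":1,"travel":[0,0,0],"roll":0}]'; python3 -c "
from h import *
z=snap('wrist','w7');o=observe();print(o['position'])
for h in (.074,.084):print(h,px(z,[.5032,.01135,h]))
crop(z,170,120,470,345,2.6,'w7v')"
```

```text
time_s: 12.4
position: [0.4888, -0.0247, 0.353]
tool_rot: [[0.327, 0.945, 0.002], [0.945, -0.327, -0.0], [0.001, 0.002, -1.0]]
ft_force: [-0.6, 0.0, -0.2]
grip_width: 0.0126
gripper_force: 97.8
time_s: 12.7
position: [0.4897, -0.0286, 0.3521]
tool_rot: [[0.331, 0.944, 0.001], [0.944, -0.331, -0.0], [-0.0, 0.001, -1.0]]
ft_force: [0.2, 0.1, -0.5]
grip_width: 0.0128
gripper_force: 97.8
[ 0.48976257 -0.02871813  0.35193166]
0.074 [316.2 167. ]
0.084 [316.1 168.6]
```

View pics/w7v.png

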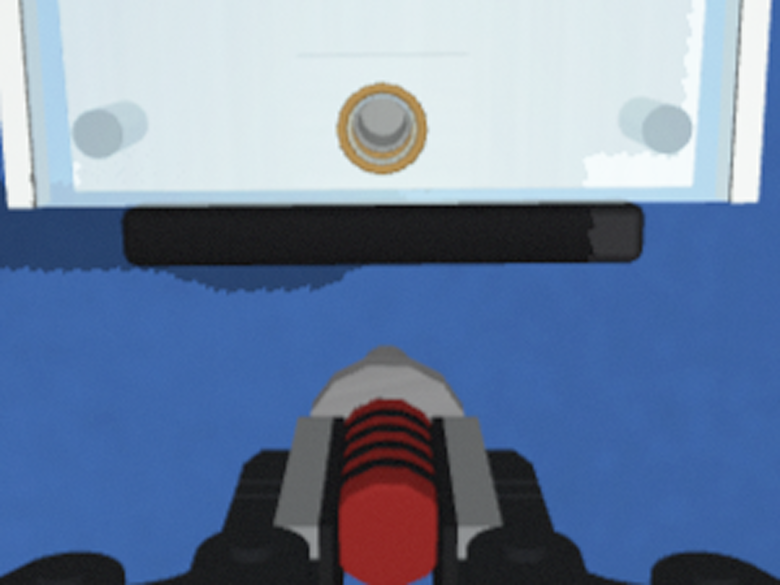

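Lid hole ring is at (382,128) in the crop. The held pin's head is at (388,533), and its shank nose just peeks past the flange at (387,347).

```bash
python3 -c "
from h import *
z=load('w7');f=lambda x,y,h=None:W(z,170+x/2.6,120+y/2.6,h)
R=np.array([[.9446,.328],[-.328,.9446]])  # cols ex,ey
h=f(382,128,.084)[:2]
d=z['d'];print('head depth pt',f(388,540),f(388,560),'flange',f(386,375))
zt=f(388,545)[2]
ctr=lambda p:R.T@(h-p[:2])*1e3
o=observe()['position'];print('tool->hole in fixture xy',ctr(o))
zfl=f(386,375)[2]
for n,x,y,hh in(('headtop L',340,520,zt),('headtop R',437,520,zt),('flangeL',313,415,zfl),('flangeR',465,415,zfl),('flangefront',387,361,zfl),('tipfront',387,346,zfl-.035)):print(n,ctr(f(x,y,hh)),hh)
p,xs,ys=red(z);k=(p[:,2]>zt-.004)&(p[:,2]<zt+.004);print(len(p[k]),cv2.minEnclosingCircle((p[k][:,:2]*1e3).astype(np.float32)),o)
"
```

```text
head depth pt [ 0.4909 -0.0284  0.1999] [ 0.4898 -0.0315  0.1991] flange [ 0.4942 -0.0181  0.1663]
tool->hole in fixture xy [1.44256299e-02 4.18347013e+01]
headtop L [ 5.23942 38.8666 ] 0.1988
headtop R [-7.25166 38.86906] 0.1988
flangeL [10.9215 37.1349] 0.1663
flangeR [-13.33384  37.1805 ] 0.1663
flangefront [-0.85576 28.07048] 0.1663
tipfront [-0.90048 36.7346 ] 0.1313
1503 ((490.9974670410156, -27.808860778808594), 8.309592247009277) [ 0.48976257 -0.02871813  0.35193166]
```

```bash
python3 -m creep '[{"jaw":1,"travel":[6,19,0],"roll":0},{"jaw":1,"travel":[12.5,38.9,0],"roll":0},{"jaw":1,"travel":[12.5,38.9,0],"roll":0},{"jaw":1,"travel":[12.5,38.9,-15],"roll":0},{"jaw":1,"travel":[12.5,38.9,-30],"roll":0},{"jaw":1,"travel":[12.5,38.9,-38],"roll":0},{"jaw":1,"travel":[12.5,38.9,-44],"roll":0},{"jaw":1,"travel":[12.5,38.9,-50],"roll":0},{"jaw":1,"travel":[12.5,38.9,-56],"roll":0},{"jaw":1,"travel":[12.5,38.9,-58],"roll":0},{"jaw":1,"travel":[12.5,38.9,-58],"roll":0}]'
```

```text
time_s: 13.85
position: [0.5022, 0.0112, 0.2936]
tool_rot: [[0.33, 0.944, -0.0], [0.944, -0.33, 0.0], [-0.0, -0.0, -1.0]]
ft_force: [-0.5, 0.7, -1.0]
grip_width: 0.0127
gripper_force: 97.8
```

```bash
python3 -m creep '[{"jaw":1,"travel":[0,0,-4],"roll":0},{"jaw":1,"travel":[0,0,-7],"roll":0},{"jaw":1,"travel":[0,0,-10],"roll":0},{"jaw":1,"travel":[0,0,-13],"roll":0},{"jaw":1,"travel":[0,0,-13],"roll":0}]'
```

```text
time_s: 14.35
position: [0.5022, 0.0111, 0.2804]
tool_rot: [[0.33, 0.944, -0.0], [0.944, -0.33, -0.0], [-0.0, -0.0, -1.0]]
ft_force: [0.2, -1.3, -0.8]
grip_width: 0.0125
gripper_force: 97.7
```

```bash
python3 -m creep '[{"jaw":1,"travel":[0,0,-4],"roll":0},{"jaw":1,"travel":[0,0,-7],"roll":0},{"jaw":1,"travel":[0,0,-10],"roll":0},{"jaw":1,"travel":[0,0,-13],"roll":0},{"jaw":1,"travel":[0,0,-15],"roll":0},{"jaw":1,"travel":[0,0,-16],"roll":0},{"jaw":1,"travel":[0,0,-16],"roll":0}]' 120
```

```text
time_s: 15.05
position: [0.5022, 0.0111, 0.2653]
tool_rot: [[0.33, 0.944, 0.001], [0.944, -0.33, -0.001], [-0.0, 0.001, -1.0]]
ft_force: [-2.3, -2.7, 7.6]
grip_width: 0.0119
gripper_force: 118.5
```

```bash
python3 -m creep '[{"jaw":1,"travel":[0,0,-1.5],"roll":0},{"jaw":1,"travel":[0,0,-2.5],"roll":0},{"jaw":1,"travel":[0,0,-2.5],"roll":0},{"jaw":1,"travel":[0,0,-2.5],"roll":0}]'
```

```text
time_s: 15.45
position: [0.5021, 0.011, 0.2633]
tool_rot: [[0.33, 0.944, 0.001], [0.944, -0.33, -0.001], [-0.001, 0.002, -1.0]]
ft_force: [-3.0, -3.5, 13.0]
grip_width: 0.012
gripper_force: 119.2
```

```bash
python3 -m creep '[{"jaw":1,"travel":[0,0,-1],"roll":0},{"jaw":1,"travel":[0,0,-1.5],"roll":0},{"jaw":1,"travel":[0,0,-1.5],"roll":0},{"jaw":1,"travel":[0,0,-1.5],"roll":0}]'; python3 -m creep '[{"jaw":1,"travel":[0,0,-1],"roll":0},{"jaw":1,"travel":[0,0,-1.5],"roll":0},{"jaw":1,"travel":[0,0,-1.5],"roll":0},{"jaw":1,"travel":[0,0,-1.5],"roll":0}]'
```

```text
time_s: 15.85
position: [0.502, 0.011, 0.263]
tool_rot: [[0.329, 0.944, 0.002], [0.944, -0.329, -0.002], [-0.001, 0.003, -1.0]]
ft_force: [-8.5, -3.3, 26.0]
grip_width: 0.012
gripper_force: 121.2
time_s: 16.25
position: [0.5019, 0.011, 0.2628]
tool_rot: [[0.329, 0.944, 0.003], [0.944, -0.329, -0.002], [-0.001, 0.004, -1.0]]
ft_force: [-12.2, -4.2, 40.8]
grip_width: 0.0117
gripper_force: 123.1
```

```bash
python3 -m creep '[{"jaw":1,"travel":[0,0,1],"roll":0},{"jaw":1,"travel":[0,0,1],"roll":0},{"jaw":1,"travel":[0,0,1],"roll":0}]'; python3 -c "
from h import *
c=np.array([.5289,.0853]);ex=np.array([.9446,-.328]);ey=np.array([.328,.9446])
for cam in('top','scene','wrist'):
  z=snap(cam,'e'+cam)
  for x,y in((60,60),(60,30),(60,0),(60,-30),(60,-60),(60,-90),(-60,0),(-60,-60)):
    p=[*(c+ex*x/1e3+ey*y/1e3),.074];u,v=px(z,p)
    if 2<u<637 and 2<v<477:
      q=[W(z,u+i,v+j)[2] for i in(-1,0,1) for j in(-1,0,1)];print(cam,(x,y),(u,v),np.median(q))
print(observe()['position'],observe()['ft_force'])
"
```

```text
time_s: 16.55
position: [0.502, 0.011, 0.2629]
tool_rot: [[0.329, 0.944, 0.003], [0.944, -0.329, -0.002], [-0.001, 0.003, -1.0]]
ft_force: [-9.0, -3.0, 30.1]
grip_width: 0.0114
gripper_force: 121.8
top (60, 60) (np.float64(273.7), np.float64(209.0)) 0.0758
top (60, 30) (np.float64(284.6), np.float64(212.9)) 0.0761
top (60, 0) (np.float64(295.5), np.float64(216.9)) 0.3803
top (60, -30) (np.float64(306.4), np.float64(220.9)) 0.3854
top (60, -60) (np.float64(317.3), np.float64(224.9)) 0.3876
top (60, -90) (np.float64(328.3), np.float64(228.9)) 0.388
top (-60, 0) (np.float64(279.0), np.float64(260.6)) 0.4358
top (-60, -60) (np.float64(301.0), np.float64(268.7)) 0.4432
scene (60, 60) (np.float64(404.9), np.float64(228.4)) 0.0726
scene (60, 30) (np.float64(392.0), np.float64(232.4)) 0.0733
scene (60, 0) (np.float64(378.9), np.float64(236.5)) 0.0753
scene (60, -30) (np.float64(365.7), np.float64(240.6)) 0.0741
scene (60, -60) (np.float64(352.2), np.float64(244.8)) 0.0736
scene (60, -90) (np.float64(338.4), np.float64(249.1)) 0.0757
scene (-60, 0) (np.float64(352.9), np.float64(199.9)) 0.0743
scene (-60, -60) (np.float64(327.6), np.float64(207.1)) 0.1287
wrist (60, 0) (np.float64(478.3), np.float64(89.6)) 0.0738
wrist (60, -30) (np.float64(470.4), np.float64(170.4)) 0.0739
wrist (60, -60) (np.float64(463.3), np.float64(243.6)) 0.0735
wrist (60, -90) (np.float64(456.9), np.float64(310.1)) 0.0734
wrist (-60, 0) (np.float64(156.9), np.float64(89.9)) 0.0736
wrist (-60, -60) (np.float64(172.6), np.float64(244.3)) 0.0733
[0.5019927  0.01103002 0.26293423] [-9.70155031 -2.84651471 30.24556691]
```

The lid reads level at 73.5 mm everywhere, so it is shut. The pin is at its hard stop and held with 30 N down. Handing in.

```bash
python3 -c "
from rig import close_job
print(close_job())"
```

```text
the job is handed in; nothing more can be done
None
```

I handed the job in at about 17 s with the board in the nest, its terminal block to the hinge, the lid shut and level at about 73.5 mm, and the pin at its hard stop, held down with about 30 N; the hand-in returned no verdict.

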